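# Seat the setting anvil in the snap-setting die bed and lock it

## Robot

A 6-joint arm with a two-finger parallel gripper is mounted at the origin on the work surface. World frame = base frame: x ahead of the robot, y to its left, z up, the work surface at z = 0. Lengths are in m, angles in degrees, forces in N, time in s.
With the tool pointing down it reaches from about 0.4 to 0.825 m from the base axis. Payload 7 kg.
Tool frame: the origin (TCP) lies midway between the tips of the shut fingers; the grasp point (between the pads) lies ctrl.grip_point_offset behind it (ctrl.grip_point_offset is the distance from the TCP to the grasp point, in m); z points along the fingers, y is the line along which they close (so a half turn about z gives the same grasp; the last joint's range is limited). The gripper opens to 85 mm and grips with 20 to 120 N. Pads are 22 mm wide; open, the fingers measure 114 mm over their backs; the gripper's body (76 mm by 85 mm) begins 54 mm behind the grasp point. The pads swing forward as they close: fully open they stand 13 mm farther back than shut.
Start: joints at [-59.009, 20.546, 0.682, 0, -70.136, -16.507], TCP at [0.169, -0.654, 0.231] pointing down, gripper open.
Joint ranges: [-176.03, 176.03], [-82.01, 121.73], [-58.28, 71.71], [-173.87, 95.51], [-174.79, -0.11], [-173.66, 173.66]. Speed limits (degrees/s): [136.94, 136.94, 172.46, 180, 180, 180].

## Interface

Orientations are given as a 3x3 rotation matrix whose columns are the frame's x, y, z axes.
In Python, from station import sensors, eyes, order, nets, ctrl gives the robot as it stands.
- The arm moves only by the tool jog_arm, never from a script. Its argument "increments" is a list of rows, each an object with "slide": the shift along the tool's x, y, z in cm, a list of three; "delta_rot": the turn, a rotation vector about the tool's x, y, z in degrees, a list of three; "jaw": the opening, from 0 (shut) to 1 (fully open). A call has 1 to 20 rows; each row shifts and turns the commanded pose from where the row before left it, along the tool's axes as they then stand; what a row does not reach is not made up. A row lasts 1/10 s, in which the tool goes at most 50 mm and 8.59 degrees, less where a joint would pass 70% of its speed; a pose out of reach is approached as far as the arm can. A call is refused whole if a number of a shift passes 5 or a number of a turn 8.59, either way. A call with a gripper value outside its range is refused whole. The fingers move at their own pace and stop on an object; "newtons" is the grip in N (left out, the last holds). Time passes only in rows, so rows that do not move let the fingers close. It gives the time, the measured TCP pose, the force, the opening and the grip force at its end, in the units of the state.
- sensors.observe(): the state, without advancing time (a new reading comes with each control period).
- eyes.read_camera(name): name is "scene" or "top" or "wrist"; returns a dict with "img" (420x560x3 uint8, red, green, blue), "range_z" (420x560 float32, m along the optical axis (not along the pixel's ray), 0 where there is no reading), "intrinsics" (3x3 intrinsics, pixels), "position" and "rotation" of the camera in the world; the wrist camera has in their place "tool_from_camera" (4x4, takes a point from camera to tool coordinates, whose origin is the TCP and whose axes are the flange's). Camera axes: x right, y down, z forward; pixel columns grow to the right and rows downward; lengths in m; the calibration is good to about 2 mm. A picture is of the moment at which its call begins: read the wrist's pose just before it.
- order.close_job(): hands the job in; it is judged then, once.
Trained networks look in a picture, given as the dict that the camera call returned (one of the last four; its "shot" number tells which), for a name from the list of things; names that differ only in an ending like _2 or _b are one class to them, and where a whole thing is asked for, a point or a joint stands for the part that bears it (a point fixed in the world has none). Each returns a list of dicts, best first, with "p" (0 to 1); they miss things now and then, are a little off and sometimes report something else, mostly with a low value. They report only what shows in the picture. A call takes as long as a camera call.
- nets.search_frame(label, picture): "box" ([left, top, right, bottom] in pixels, round what is visible of it).
- nets.spot_point(label, picture): "uv" ([column, row] in pixels: a listed point, or the origin of a listed thing).
The state is a dict: "time": time; "joint_pos": joint angles; "joint_vel": joint speeds; "tau": joint torques, N m; "eef_pos": TCP position; "tool_rot": TCP orientation; "wrist_force": force on the tool from outside, world axes, zero at the start; "ft_torque": the same for the moment, N m; "grip_width": opening from 0.0 (shut) to 1.0 (fully open); "grip_force": force on a finger pad.
Only numpy, scipy, OpenCV 4.12 (cv2) and the standard library are available. Lean on these libraries where they do the work, as an engineer would, in place of code of your own. Each camera call takes 0.05 s, during which the arm holds its last target. There are 200 camera calls.

## Task

Take the steel setting anvil (the middle-sized round disc) from the cork mat, lay it flat on the sprung plate of the green die bed and slide it about lightly until it drops fully home into the shallow round pocket, then push the red latch all the way in over it so it is locked. Go by feel: the plate has been clamped a few millimetres out of place and marks easily, so never press or shove the anvil against the bed with more than about 25 N. Leave the other two dies where they lie on the mat.

Things in the scene. Friction and masses are not known exactly. Their poses are not given: they have to be found in the camera images.
- anvil: The setting anvil: a plain bright steel disc, 40 mm in diameter, 12 mm thick, 115 g, with a dark round spot on top. Origin at the centre of its underside, z up. It lies flat on the cork mat (top 4 mm above the table) in a row with the two other dies, about 85 mm between centres, in any order. Held by its rim it can pivot between the finger pads and tip into the pocket's edge unless gripped firmly (hard steel, any grip is fine).
- brass_die: A bystander: brass disc 28 mm in diameter, 12 mm thick. Origin at the centre of its underside.
- dark_die: A bystander: black plastic disc 48 mm in diameter, 12 mm thick. Origin at the centre of its underside.
- frame: The die bed: a green frame 184 mm (x) by 174 mm (y) screwed to the table, its rim 24 mm high. Origin on the table under the middle of the frame, z up. The latch block stands at its -y side, two steel guide posts (16 mm thick, tops 70 mm above the table) at its two +x corners. In it lies a bare aluminium plate 140 mm (x) by 130 mm (y) with one round pocket at the plate's middle.
- bed_top (a point): Point of the frame right above its origin, at the height of the plate's top at rest (36 mm above the table). The pocket, 42 mm wide and 4 mm deep (1 mm play all round; a seated anvil stands 8 mm proud), is near it: the plate was clamped by hand, so the pocket's centre lies up to 7 mm off along the frame's x and up to 7 mm along its y. This offset is not measured.
- plate (a joint): How far the plate is pressed down, m: 0 at rest (top), 0.010 at the stop. It is sprung: it starts to give at about 2 N, then takes about 1 N more per mm; sideways it is rigid. When the anvil drops into the pocket while being pressed, the plate springs back up around it and the push on the tool vanishes.
- latch (a joint): The latch: 0 drawn back (open), 0.060 m fully in at its stop. Slides along the frame's +y with about 1.5 N friction and stays where it is left. Its flat steel tongue (34 mm wide, 5 mm thick, underside 45.5 mm above the table) ends 65 mm from the frame's origin when open, 5 mm when in; it clears a seated anvil by 1.5 mm but strikes and shoves one that is not home.
- latch_post (a point): Top centre of the red post on the latch, which is pushed to move it: 26 mm along the frame's x, 12 mm along its y, 30 mm tall, from 50.5 to 80.5 mm above the table. It moves with the latch; open, it stands 100 mm from the frame's origin on the -y side. Behind it (-y) the tongue's tail runs on 65 mm at 50.5 mm above the table.

How it is judged:
By the outcome, as a careful person would: the job done as asked, in the order asked, and still so for the second after the job is handed in, with the robot touching nothing.
It also fails if it takes over 67 s, if anything falls off the work surface, if the arm or the gripper's body presses on something with over 40 N, if the wrist force passes 120 N, or if a joint passes its speed limit or range.

## Working session

There is one attempt and no reset: what is moved stays moved. The work goes in short steps, Python scripts to look and compute and a tool call to move; the robot and the scene stay as the last step left them, time stands still between calls to the robot, and variables do not carry over. Pictures are saved under pics/ and viewed, at most 10 in all, crops included, and the job is handed in when it is done.

Besides the shell and the picture viewer there is one more tool, called after ">>>" as name(argument=value, ...) on one line, values as JSON. jog_arm: Moves the arm, as the interface text tells. Its arguments: {"type":"object","properties":{"increments":{"type":"array","items":{"type":"object","properties":{"slide":{"type":"array","items":{"type":"number"}},"delta_rot":{"type":"array","items":{"type":"number"}},"jaw":{"type":"number"}}}},"newtons":{"type":"number"}},"required":["increments"]}

```bash
mkdir -p pics; ls; cat > h.py <<'E'
import numpy as np, cv2
from station import sensors, eyes, order, nets, ctrl
def shot(n,save=None):
    s=sensors.observe(); p=eyes.read_camera(n)
    if n=='wrist':
        T=np.eye(4);T[:3,:3]=s['tool_rot'];T[:3,3]=s['eef_pos'];T=T@np.array(p['tool_from_camera'])
        p['R'],p['t']=T[:3,:3],T[:3,3]
    else: p['R'],p['t']=np.array(p['rotation']),np.array(p['position'])
    if save: cv2.imwrite('pics/'+save,p['img'][:,:,::-1])
    return p
def onplane(p,uv,z):
    d=p['R']@np.linalg.inv(p['intrinsics'])@np.array([uv[0],uv[1],1.]); return p['t']+d*(z-p['t'][2])/d[2]
def cloud(p):
    r=p['range_z'];v,u=np.mgrid[:r.shape[0],:r.shape[1]]
    c=np.stack([u*r,v*r,r],-1)@np.linalg.inv(p['intrinsics']).T
    return c@p['R'].T+p['t']
def pix(p,X):
    c=p['R'].T@(np.array(X)-p['t']);c=np.array(p['intrinsics'])@c;return c[:2]/c[2]
E
python3 - <<'E'
from h import *
np.set_printoptions(precision=4,suppress=True)
print(sensors.observe(),ctrl.grip_point_offset)
p=shot('top','top1.png')
C=cloud(p)
for n in ['anvil','brass_die','dark_die','frame','bed_top','latch_post','latch','plate']:
    for f in (nets.search_frame,nets.spot_point):
        try:
            for r in f(n,p)[:2]:
                uv=r.get('uv'); print(n,r, None if uv is None else C[int(uv[1]),int(uv[0])])
        except Exception as e: print(n,e)
E
```

```text
pics
{'time': 0.0, 'joint_pos': array([-59.0078,  20.5936,   0.6335,  -0.0208, -70.1361, -16.5063]), 'joint_vel': array([ 0.0537, -0.0994,  0.0318,  0.0572,  0.0152, -0.0306]), 'tau': array([ -0.0013, -58.3318,  29.3409,   6.9366,  -0.0062,  -0.    ]), 'eef_pos': array([ 0.1687, -0.6531,  0.2303]), 'tool_rot': array([[-0.9682, -0.25  , -0.0006],
       [-0.25  ,  0.9682,  0.0016],
       [ 0.0001,  0.0017, -1.    ]]), 'wrist_force': array([ 0.206 ,  0.9154, -0.4374]), 'ft_torque': array([ 0.0066, -0.0131, -0.0209]), 'grip_force': 0.0, 'grip_width': 0.9993166088327424} 0.0187
anvil {'box': [163.5, 166.9, 188.9, 186.4], 'p': 0.82} None
anvil {'uv': [175.9, 175.9], 'p': 0.76} [0.5855 0.2715 0.0168]
anvil {'uv': [183.8, 217.5], 'p': 0.46} [0.5009 0.2514 0.0181]
brass_die {'box': [180.2, 253.9, 193.5, 270.6], 'p': 0.68} None
brass_die {'uv': [188.2, 260.3], 'p': 0.62} [0.416  0.2381 0.0171]
dark_die {'box': [170.2, 206.0, 196.4, 229.2], 'p': 0.82} None
dark_die {'uv': [185.2, 220.2], 'p': 0.81} [0.4949 0.2469 0.0195]
frame {'box': [312.8, 121.4, 451.4, 232.2], 'p': 0.97} None
frame {'uv': [359.3, 184.3], 'p': 0.73} [ 0.571  -0.0958  0.0332]
bed_top {'box': [312.8, 121.7, 452.2, 229.1], 'p': 0.83} None
bed_top {'uv': [366.6, 176.9], 'p': 0.88} [ 0.5872 -0.1095  0.0332]
latch_post {'box': [396.3, 156.5, 452.4, 181.0], 'p': 0.82} None
latch_post {'box': [180.4, 256.0, 193.0, 266.3], 'p': 0.56} None
latch_post {'uv': [420.2, 167.7], 'p': 0.7} [ 0.5975 -0.2032  0.0814]
latch_post {'uv': [359.1, 180.7], 'p': 0.38} [ 0.579  -0.0958  0.033 ]
latch {'box': [396.8, 152.8, 451.4, 180.5], 'p': 0.93} None
latch {'box': [165.1, 164.1, 191.4, 185.2], 'p': 0.35} None
latch it knows: anvil, bed_top, brass_die, dark_die, frame, latch_post
plate {'box': [325.2, 143.0, 403.1, 221.3], 'p': 0.87} None
plate it knows: anvil, bed_top, brass_die, dark_die, frame, latch_post
```

View pics/top1.png

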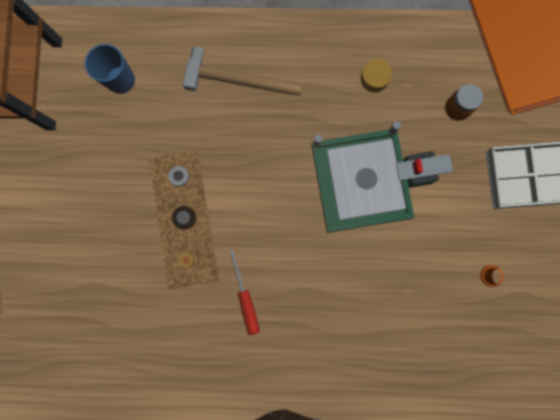

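The top view shows the anvil at pixel (178,176), the dark die at (184,217) and the brass die at (186,260). The frame is at about (362,180), turned roughly 10°, with its posts at (319,140) and (396,127), a dark pocket circle at (366,178) and the latch post at (419,167).

```bash
python3 - <<'E'
from h import *
np.set_printoptions(precision=4,suppress=True)
p=shot('top');w=shot('wrist');C=cloud(p)
hsv=cv2.cvtColor(p['img'],cv2.COLOR_RGB2HSV)
m=((hsv[...,0]>55)&(hsv[...,0]<95)&(hsv[...,1]>80)).astype(np.uint8); m[:, :300]=0; m[:,460:]=0
pts=np.argwhere(m)[:,::-1]
P=np.array([onplane(p,q,.024)[:2] for q in pts])
r=cv2.minAreaRect(P.astype(np.float32)*1000);print('frame',r)
print('tool_from_cam',w['tool_from_camera'],w['intrinsics'])
# anvil: depth above mat
for (u,v) in [(178,176),(184,217),(186,260),(366,178)]:
    print(C[v,u],onplane(p,(u,v),.016))
M=(C[...,2]>.010)&(C[...,2]<.022);M[:,:150]=0;M[:,215:]=0;M[:150]=0;M[285:]=0
n,l,s,c=cv2.connectedComponentsWithStats(M.astype(np.uint8))
for i in range(1,n):
    if s[i,4]>60: print(s[i],onplane(p,c[i],.016),np.ptp(C[l==i],axis=0))
E
```

```text
frame ((586.4981689453125, -127.83280944824219), (179.0213165283203, 216.52854919433594), 10.583999633789062)
tool_from_cam [[-0.0006 -0.9632 -0.2688  0.0681]
 [ 1.     -0.0003 -0.001  -0.0009]
 [ 0.0009 -0.2688  0.9632 -0.143 ]
 [ 0.      0.      0.      1.    ]] [[308.5955   0.     274.5146]
 [  0.     308.5955 210.5231]
 [  0.       0.       1.    ]]
[0.5834 0.2652 0.0175] [0.5837 0.2655 0.016 ]
[0.5009 0.2493 0.0184] [0.5011 0.2499 0.016 ]
[0.416  0.2419 0.0176] [0.416  0.2423 0.016 ]
[ 0.5833 -0.1096  0.0324] [ 0.5861 -0.112   0.016 ]
[168 166  21  20 315] [0.5845 0.2658 0.016 ] [0.0396 0.0403 0.0117]
[171 206  25  24 447] [0.5008 0.2518 0.016 ] [0.0464 0.0479 0.0099]
[179 253  15  14 157] [0.4163 0.2427 0.016 ] [0.0257 0.0273 0.0107]
```

>>> jog_arm(increments=[{"delta_rot":[0,0,3.9]},{"slide":[-1.5,1.3,0]},{"slide":[-2.9,2.55,0]},{"slide":[-3,2.6,0]},{"slide":[-3,2.6,0]},{"slide":[-3,2.6,0]},{"slide":[-3,2.6,0]},{"slide":[-3,2.6,0]},{"slide":[-3,2.6,0]},{"slide":[-3,2.6,0]},{"slide":[-3,2.6,0]},{"slide":[-3,2.6,0]},{"slide":[-3,2.6,0]},{"slide":[-3,2.6,0]},{"slide":[-3,2.6,0]},{"slide":[-3,2.6,0]},{"slide":[-3,2.6,0]},{"slide":[-3,2.6,0]},{"slide":[-3,2.6,0]},{"slide":[0,0,0]}], newtons=80)

```text
validation failed for argument at $.in...
```

```bash
python3 - <<'E'
from h import *
np.set_printoptions(precision=4,suppress=True)
p=shot('wrist','w1.png');C=cloud(p);s=sensors.observe();print(s['eef_pos'],s['tool_rot'])
for n in ['bed_top','frame','latch_post']:
    r=nets.spot_point(n,p)[:1]
    for q in r: print(n,q,onplane(p,q['uv'],.0805 if n=='latch_post' else .036 if n=='bed_top' else 0))
hsv=cv2.cvtColor(p['img'],cv2.COLOR_RGB2HSV)
m=((hsv[...,0]>55)&(hsv[...,0]<95)&(hsv[...,1]>80)).astype(np.uint8)
cv2.imwrite('pics/m.png',m*255)
E
```

```text
[ 0.1688 -0.6535  0.2313] [[-0.9682 -0.2501  0.    ]
 [-0.2501  0.9682 -0.    ]
 [ 0.     -0.     -1.    ]]
```

View pics/w1.png

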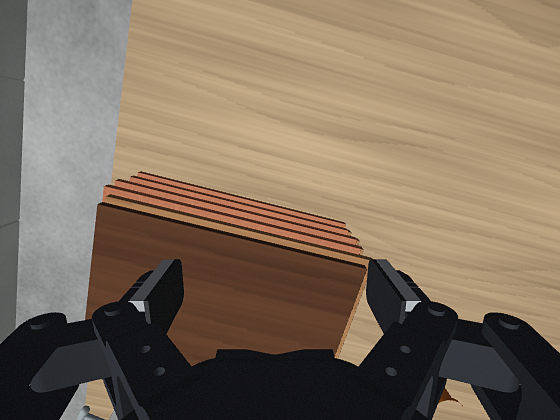

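The move was refused, so this picture still shows the start pose: fingers, a box below them and the table edge. The rows probably need all three fields.

>>> jog_arm(increments=[{"slide":[0,0,0],"delta_rot":[0,0,3.9],"jaw":1},{"slide":[-1.5,1.3,0],"delta_rot":[0,0,0],"jaw":1},{"slide":[-2.9,2.55,0],"delta_rot":[0,0,0],"jaw":1},{"slide":[-3,2.6,0],"delta_rot":[0,0,0],"jaw":1},{"slide":[-3,2.6,0],"delta_rot":[0,0,0],"jaw":1},{"slide":[-3,2.6,0],"delta_rot":[0,0,0],"jaw":1},{"slide":[-3,2.6,0],"delta_rot":[0,0,0],"jaw":1},{"slide":[-3,2.6,0],"delta_rot":[0,0,0],"jaw":1},{"slide":[-3,2.6,0],"delta_rot":[0,0,0],"jaw":1},{"slide":[-3,2.6,0],"delta_rot":[0,0,0],"jaw":1},{"slide":[-3,2.6,0],"delta_rot":[0,0,0],"jaw":1},{"slide":[-3,2.6,0],"delta_rot":[0,0,0],"jaw":1},{"slide":[-3,2.6,0],"delta_rot":[0,0,0],"jaw":1},{"slide":[-3,2.6,0],"delta_rot":[0,0,0],"jaw":1},{"slide":[-3,2.6,0],"delta_rot":[0,0,0],"jaw":1},{"slide":[-3,2.6,0],"delta_rot":[0,0,0],"jaw":1},{"slide":[-3,2.6,0],"delta_rot":[0,0,0],"jaw":1},{"slide":[-3,2.6,0],"delta_rot":[0,0,0],"jaw":1},{"slide":[-3,2.6,0],"delta_rot":[0,0,0],"jaw":1},{"slide":[0,0,0],"delta_rot":[0,0,0],"jaw":1}], newtons=80)

```text
time: 3.05
eef_pos: [0.6026, -0.1067, 0.2308]
tool_rot: [[-0.982, -0.188, 0.0], [-0.188, 0.982, 0.0], [-0.0, 0.0, -1.0]]
wrist_force: [-0.5, -1.5, 0.0]
grip_width: 1.001
grip_force: 0.0
```

```bash
python3 - <<'E'
from h import *
np.set_printoptions(precision=4,suppress=True)
p=shot('wrist','w2.png');C=cloud(p)
for n in ['bed_top','frame','latch_post']:
    for q in nets.spot_point(n,p)[:1]: print(n,q,onplane(p,q['uv'],.0805 if n=='latch_post' else .036 if n=='bed_top' else 0))
hsv=cv2.cvtColor(p['img'],cv2.COLOR_RGB2HSV)
m=((hsv[...,0]>55)&(hsv[...,0]<95)&(hsv[...,1]>80)&(np.abs(C[...,2]-.024)<.006))
P=C[m][:,:2]*1000
print('frame',cv2.minAreaRect(P.astype(np.float32)))
# bed depth: pocket & plate
d=(C[...,2]>.027)&(C[...,2]<.045)&~(m)
print('plate z',np.median(C[d][:,2]))
E
```

```text
bed_top {'uv': [277.6, 172.6], 'p': 0.72} [ 0.5855 -0.1077  0.036 ]
frame {'uv': [281.8, 169.2], 'p': 0.67} [ 0.5857 -0.1021  0.    ]
latch_post {'uv': [179.6, 179.3], 'p': 0.57} [ 0.6029 -0.2005  0.0805]
frame ((588.8953247070312, -127.50227355957031), (182.05038452148438, 221.1045379638672), 10.74087142944336)
plate z 0.03610656677348317
```

View pics/w2.png

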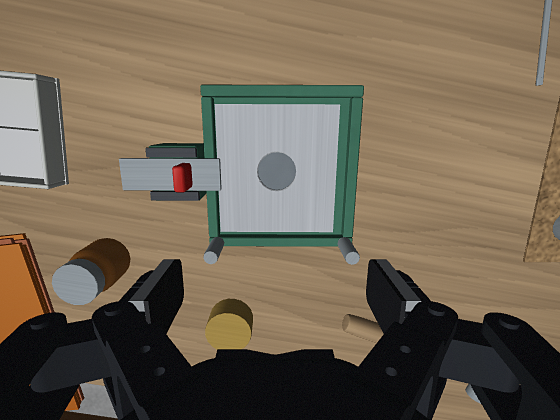

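The wrist view shows the bed upside down: pocket circle at (276,171), red latch post at (181,178) and guide posts at (212,250) and (347,250). Next I'll fit the pocket.

```bash
cat >> h.py <<'E'
def pocket(p):
    C=cloud(p); u,v=pix(p,[.587,-.108,.034]).astype(int)
    g=cv2.cvtColor(p['img'],cv2.COLOR_RGB2GRAY); W=40
    sub=g[v-W:v+W,u-W:u+W]; t,_=cv2.threshold(sub,0,255,cv2.THRESH_OTSU); m=(sub<t).astype(np.uint8)
    n,l,s,c=cv2.connectedComponentsWithStats(m); i=l[W,W]
    cs,_=cv2.findContours((l==i).astype(np.uint8),cv2.RETR_EXTERNAL,cv2.CHAIN_APPROX_NONE)
    e=cv2.fitEllipse(max(cs,key=len)); uv=np.array(e[0])+[u-W,v-W]
    zin=np.median(C[v-W:v+W,u-W:u+W,2][l==i]); zout=np.median(C[v-W:v+W,u-W:u+W,2][l!=i])
    return uv,e[1],onplane(p,uv,.036),onplane(p,uv,.032),zin,zout
E
python3 - <<'E'
from h import *
np.set_printoptions(precision=4,suppress=True)
p=shot('wrist'); print(pocket(p)); 
C=cloud(p); u,v=275,172; print((C[v-30:v+31:6,u-30:u+31:6,2]*1000).round(1))
p=shot('top');print(pocket(p))
E
```

```text
(array([278.8869, 174.0704]), (37.612239837646484, 37.7138557434082), array([ 0.5841, -0.1098,  0.036 ]), array([ 0.5847, -0.1096,  0.032 ]), np.float64(0.032760998057070834), np.float64(0.03636179935671319))
[[36.1 37.9 35.9 36.2 36.1 36.1 36.3 36.8 35.2 37.3 36.9]
 [37.  37.1 36.  36.7 35.5 35.2 36.8 36.2 36.5 36.9 36.6]
 [35.7 36.9 35.8 36.7 36.  36.6 37.  36.2 36.8 36.2 37.4]
 [34.6 35.7 35.3 35.8 34.3 32.9 31.7 32.8 35.  36.1 35.5]
 [36.2 36.9 36.7 33.4 32.1 32.8 32.  32.5 32.9 36.1 35.7]
 [36.1 36.1 37.  32.5 33.3 32.1 33.6 31.7 31.7 34.7 36.4]
 [36.1 36.4 37.3 32.8 32.8 32.6 32.7 32.  31.5 36.5 35.6]
 [35.6 36.9 37.4 36.7 32.8 32.4 33.5 32.5 31.6 36.6 35.5]
 [37.1 36.6 36.8 36.  35.5 33.3 31.3 32.4 35.5 36.1 36.9]
 [36.  36.3 37.9 36.9 35.6 36.2 37.1 36.7 36.3 35.2 36.3]
 [35.8 37.2 36.2 36.4 36.5 36.2 36.6 36.3 36.3 35.9 35.1]]
(array([366.0424, 178.1093]), (18.150856018066406, 18.46921730041504), array([ 0.5825, -0.1092,  0.036 ]), array([ 0.5832, -0.1098,  0.032 ]), np.float64(0.03298465186368549), np.float64(0.036884372465545545))
```

```bash
python3 - <<'E'
from h import *
np.set_printoptions(precision=4,suppress=True)
print(sensors.observe()['eef_pos'])
p=shot('wrist'); a=p['img'].copy(); print(pocket(p)[:3]); b=cv2.imread('pics/w2.png')[:,:,::-1]
for im in (a,b):
    p['img']=np.ascontiguousarray(im); print(pocket(p)[0])
g=cv2.cvtColor(a,cv2.COLOR_RGB2GRAY); print(g[171,245:315:2], g[140:210:2,276])
E
```

```text
[ 0.5998 -0.1111  0.2316]
(array([279.4226, 174.0393]), (37.42789840698242, 37.71595764160156), array([ 0.584 , -0.1098,  0.036 ]))
[279.4226 174.0393]
[276.0413 170.97  ]
[170 171 169 173 173 171 172 181 106 117 117 117 115 117 115 116 117 116
 114 114 116 115 116 116 113 112 111 187 173 174 172 172 174 173 173] [177 176 177 177 176 177 176 183 109 116 117 118 116 116 116 115 115 115
 114 116 114 115 115 116 115 117  81 183 177 177 177 177 176 176 176]
```

>>> jog_arm(increments=[{"slide":[-0.6,3.9,0],"delta_rot":[0,0,0],"jaw":0.65},{"slide":[-0.6,4.0,0.4],"delta_rot":[0,0,0],"jaw":0.65},{"slide":[-0.6,4.0,1],"delta_rot":[0,0,0],"jaw":0.65},{"slide":[-0.6,4.0,1],"delta_rot":[0,0,0],"jaw":0.65},{"slide":[-0.6,4.0,1],"delta_rot":[0,0,0],"jaw":0.65},{"slide":[-0.6,4.0,1],"delta_rot":[0,0,0],"jaw":0.65},{"slide":[-0.6,4.0,1],"delta_rot":[0,0,0],"jaw":0.65},{"slide":[-0.6,4.0,1],"delta_rot":[0,0,0],"jaw":0.65},{"slide":[-0.5,3.4,1],"delta_rot":[0,0,0],"jaw":0.65},{"slide":[-0.3,2,0.6],"delta_rot":[0,0,0],"jaw":0.65},{"slide":[0,0,0],"delta_rot":[0,0,0],"jaw":0.65},{"slide":[0,0,0],"delta_rot":[0,0,0],"jaw":0.65},{"slide":[0,0,0],"delta_rot":[0,0,0],"jaw":0.65}])

```text
time: 4.7
eef_pos: [0.5872, 0.2654, 0.1518]
tool_rot: [[-0.983, -0.183, 0.0], [-0.183, 0.983, 0.0], [-0.0, 0.0, -1.0]]
wrist_force: [0.7, -0.7, 0.1]
grip_width: 0.649
grip_force: 0.0
```

```bash
python3 - <<'E'
from h import *
np.set_printoptions(precision=4,suppress=True)
p=shot('wrist','w3.png');s=sensors.observe();e=s['eef_pos'];R=s['tool_rot'];C=cloud(p);print(e,s['grip_width'])
M=((C[...,2]>.011)&(C[...,2]<.021)).astype(np.uint8)
n,l,st,c=cv2.connectedComponentsWithStats(M)
for i in range(1,n):
    if st[i,4]>400:
        cs,_=cv2.findContours((l==i).astype(np.uint8),cv2.RETR_EXTERNAL,cv2.CHAIN_APPROX_NONE)
        el=cv2.fitEllipse(max(cs,key=len)); X=onplane(p,el[0],.016)
        print(st[i],el,X,'tool shift cm',R.T@(X-e)*100)
print(nets.spot_point('anvil',p)[:2])
# fingertips in tool frame
Ct=(C-e)@R; q=Ct[(p['range_z']>0)&(np.abs(Ct[...,0])<.012)&(np.abs(Ct[...,1])<.06)&(Ct[...,2]>-.06)&(Ct[...,2]<.02)]
print('tips z max', np.sort(q[:,2])[-5:] if len(q) else None, q[q[:,2]>-.02].mean(0) if len(q) else None)
E
```

```text
[0.5873 0.2653 0.1519] 0.6480379318107776
[ 251   74   55   59 2550] ((277.84759521484375, 102.81983184814453), (54.49954605102539, 57.85222244262695), 1.0361628532409668) [0.5026 0.2514 0.016 ] tool shift cm [ 8.5882  0.1833 13.5864]
[ 255  179   43   42 1398] ((275.94207763671875, 199.28016662597656), (41.20437240600586, 41.553138732910156), 96.33663177490234) [0.5862 0.2654 0.016 ] tool shift cm [ 0.1146  0.0283 13.5916]
[ 13 315  49  18 413] ((36.35933303833008, 323.2387390136719), (9.999712944030762, 54.822566986083984), 103.82471466064453) [0.7628 0.0435 0.016 ] tool shift cm [-13.2018 -25.0056  13.5934]
[{'uv': [275.2, 195.5], 'p': 0.68}]
tips z max [-0.0045 -0.0044 -0.0043 -0.0042 -0.0039] [ 0.0045 -0.0014 -0.0137]
```

View pics/w3.png

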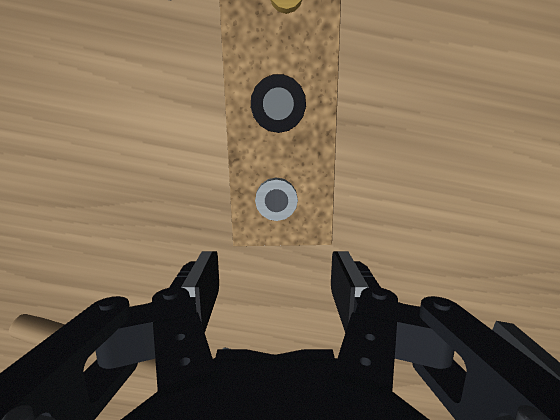

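The anvil is the bright disc at (276,199), straight ahead of the fingers. The dark die is at (278,103).

>>> jog_arm(increments=[{"slide":[0.1,0,1],"delta_rot":[0,0,0],"jaw":0.65},{"slide":[0,0,2.5],"delta_rot":[0,0,0],"jaw":0.65},{"slide":[0,0,3],"delta_rot":[0,0,0],"jaw":0.65},{"slide":[0,0,3],"delta_rot":[0,0,0],"jaw":0.65},{"slide":[0,0,2],"delta_rot":[0,0,0],"jaw":0.65},{"slide":[0,0,1],"delta_rot":[0,0,0],"jaw":0.65},{"slide":[0,0,0.8],"delta_rot":[0,0,0],"jaw":0.65},{"slide":[0,0,0.7],"delta_rot":[0,0,0],"jaw":0.65},{"slide":[0,0,0.5],"delta_rot":[0,0,0],"jaw":0.65},{"slide":[0,0,0],"delta_rot":[0,0,0],"jaw":0.65},{"slide":[0,0,0],"delta_rot":[0,0,0],"jaw":0.65},{"slide":[0,0,0],"delta_rot":[0,0,0],"jaw":0.65}], newtons=80)

```text
time: 6.0
eef_pos: [0.5863, 0.2665, 0.007]
tool_rot: [[-0.983, -0.184, 0.001], [-0.184, 0.983, 0.001], [-0.001, 0.001, -1.0]]
wrist_force: [-0.5, 1.4, -0.0]
grip_width: 0.653
grip_force: 0.0
```

>>> jog_arm(increments=[{"slide":[0,0,0],"delta_rot":[0,0,0],"jaw":0.3},{"slide":[0,0,0],"delta_rot":[0,0,0],"jaw":0.3},{"slide":[0,0,0],"delta_rot":[0,0,0],"jaw":0.3},{"slide":[0,0,0],"delta_rot":[0,0,0],"jaw":0.3},{"slide":[0,0,0],"delta_rot":[0,0,0],"jaw":0.3},{"slide":[0,0,0],"delta_rot":[0,0,0],"jaw":0.3}], newtons=100)

```text
time: 6.6
eef_pos: [0.5863, 0.2665, 0.0076]
tool_rot: [[-0.983, -0.184, 0.001], [-0.184, 0.983, 0.001], [-0.001, 0.0, -1.0]]
wrist_force: [-2.7, -0.5, 7.2]
grip_width: 0.413
grip_force: 99.0
```

>>> jog_arm(increments=[{"slide":[0,0,-0.5],"delta_rot":[0,0,0],"jaw":0.3},{"slide":[0,0,-1],"delta_rot":[0,0,0],"jaw":0.3},{"slide":[0,0,-2],"delta_rot":[0,0,0],"jaw":0.3},{"slide":[0,0,-3],"delta_rot":[0,0,0],"jaw":0.3},{"slide":[0,0,-3],"delta_rot":[0,0,0],"jaw":0.3},{"slide":[0,0,-2],"delta_rot":[0,0,0],"jaw":0.3},{"slide":[0,0,-0.5],"delta_rot":[0,0,0],"jaw":0.3},{"slide":[0,0,0],"delta_rot":[0,0,0],"jaw":0.3},{"slide":[0,0,0],"delta_rot":[0,0,0],"jaw":0.3},{"slide":[0,0,0],"delta_rot":[0,0,0],"jaw":0.3}])

```text
time: 7.6
eef_pos: [0.5853, 0.2658, 0.1249]
tool_rot: [[-0.983, -0.184, -0.002], [-0.184, 0.983, -0.001], [0.002, -0.001, -1.0]]
wrist_force: [0.1, 0.7, -1.5]
grip_width: 0.408
grip_force: 99.9
```

```bash
python3 - <<'E'
from h import *
np.set_printoptions(precision=4,suppress=True)
s=sensors.observe();p=shot('wrist');e=s['eef_pos'];R=s['tool_rot'];C=cloud(p);print(e,s['grip_width'],s['wrist_force'],s['ft_torque'])
cv2.imwrite('pics/w4.png',cv2.resize(p['img'][200:400,180:380,::-1],(600,600),interpolation=cv2.INTER_CUBIC))
Ct=(C-e)@R
for v in range(225,330,5): print(v,[tuple((Ct[v,u]*1000).round(1)) for u in (262,275,288)])
E
```

```text
[0.5853 0.2658 0.1249] 0.4083751344087921 [ 0.0717  0.737  -1.4651] [0.0137 0.0067 0.0158]
225 [(np.float64(-18.8), np.float64(-12.4), np.float64(120.1)), (np.float64(-19.1), np.float64(-0.7), np.float64(120.9)), (np.float64(-18.9), np.float64(11.0), np.float64(120.3))]
230 [(np.float64(18.0), np.float64(-7.2), np.float64(0.8)), (np.float64(19.3), np.float64(-0.8), np.float64(-3.0)), (np.float64(17.7), np.float64(5.7), np.float64(1.5))]
235 [(np.float64(17.9), np.float64(-6.9), np.float64(-6.2)), (np.float64(18.7), np.float64(-0.8), np.float64(-8.4)), (np.float64(18.2), np.float64(5.3), np.float64(-7.0))]
240 [(np.float64(16.5), np.float64(-6.8), np.float64(-9.0)), (np.float64(16.0), np.float64(-0.8), np.float64(-7.8)), (np.float64(16.2), np.float64(5.3), np.float64(-8.2))]
245 [(np.float64(13.6), np.float64(-6.9), np.float64(-7.9)), (np.float64(13.7), np.float64(-0.8), np.float64(-8.3)), (np.float64(14.1), np.float64(5.3), np.float64(-9.2))]
250 [(np.float64(11.3), np.float64(-6.9), np.float64(-8.4)), (np.float64(11.7), np.float64(-0.8), np.float64(-9.5)), (np.float64(11.4), np.floa
[... 1952 characters left out ...]
oat64(-13.6), np.float64(124.4)), (np.float64(-108.4), np.float64(-0.7), np.float64(124.1)), (np.float64(-107.8), np.float64(12.1), np.float64(123.1))]
315 [(np.float64(-113.7), np.float64(-13.6), np.float64(123.5)), (np.float64(-113.8), np.float64(-0.7), np.float64(123.7)), (np.float64(-114.1), np.float64(12.2), np.float64(124.0))]
320 [(np.float64(-120.1), np.float64(-13.7), np.float64(124.5)), (np.float64(-119.6), np.float64(-0.7), np.float64(123.8)), (np.float64(-119.8), np.float64(12.3), np.float64(124.1))]
325 [(np.float64(-125.0), np.float64(-13.7), np.float64(123.2)), (np.float64(-125.2), np.float64(-0.7), np.float64(123.5)), (np.float64(-125.7), np.float64(12.3), np.float64(124.2))]
```

View pics/w4.png

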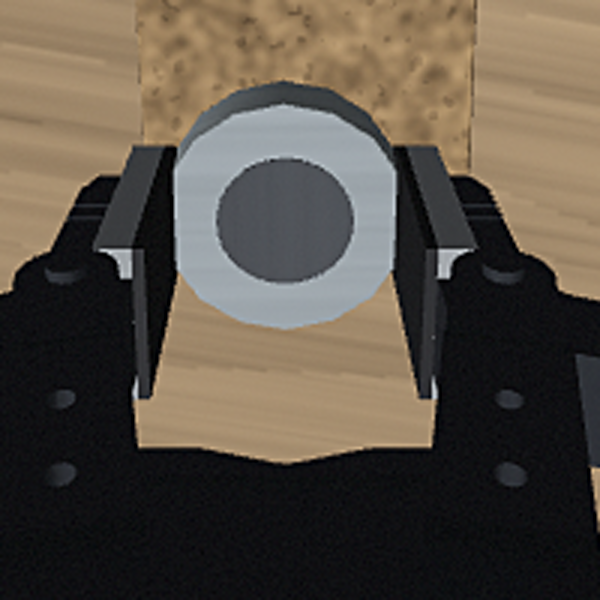

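The anvil is held level and square: the disc is centred between the pads at crop (285,215) and its top is flat by depth. Now I'll carry it to just short of the pocket and re-measure from close by.

>>> jog_arm(increments=[{"slide":[0.1,-1.5,0],"delta_rot":[0,0,0],"jaw":0.3},{"slide":[0.1,-3.4,0],"delta_rot":[0,0,0],"jaw":0.3},{"slide":[0.1,-4,0],"delta_rot":[0,0,0],"jaw":0.3},{"slide":[0.1,-4,0],"delta_rot":[0,0,0],"jaw":0.3},{"slide":[0.1,-4,0],"delta_rot":[0,0,0],"jaw":0.3},{"slide":[0.1,-4,0],"delta_rot":[0,0,0],"jaw":0.3},{"slide":[0.1,-4,0],"delta_rot":[0,0,0],"jaw":0.3},{"slide":[0.1,-4,0],"delta_rot":[0,0,0],"jaw":0.3},{"slide":[0.1,-4,0],"delta_rot":[0,0,0],"jaw":0.3},{"slide":[0.1,-2.5,0],"delta_rot":[0,0,0],"jaw":0.3},{"slide":[0,-1.4,0],"delta_rot":[0,0,0],"jaw":0.3},{"slide":[0,0,0],"delta_rot":[0,0,0],"jaw":0.3},{"slide":[0,0,0],"delta_rot":[0,0,0],"jaw":0.3},{"slide":[0,0,0],"delta_rot":[0,0,0],"jaw":0.3},{"slide":[0,0,0],"delta_rot":[0,0,0],"jaw":0.3}])

```text
time: 9.15
eef_pos: [0.6437, -0.0963, 0.1263]
tool_rot: [[-0.983, -0.185, 0.0], [-0.185, 0.983, 0.0], [-0.0, 0.0, -1.0]]
wrist_force: [-0.2, -0.3, -1.2]
grip_width: 0.412
grip_force: 100.0
```

```bash
python3 - <<'E'
from h import *
np.set_printoptions(precision=4,suppress=True)
s=sensors.observe();print(s['eef_pos'],s['tool_rot'])
p=shot('wrist');a=pocket(p);print(a)
print('tool', s['tool_rot'].T@(a[2]-s['eef_pos'])*100)
C=cloud(p);m=(C[...,2]>.110)&(np.abs(((C-s['eef_pos'])@s['tool_rot'])[...,1]+.0008)<.012)
# disc outline ellipse
Ct=(C-s['eef_pos'])@s['tool_rot']; d=(np.abs(Ct[...,2]+.0088)<.003)&(np.hypot(Ct[...,0],Ct[...,1])<.021)
print('disc x by y', [(y,Ct[d&(np.abs(Ct[...,1]-y)<.001)][:,0].min().round(4),Ct[d&(np.abs(Ct[...,1]-y)<.001)][:,0].max().round(4)) for y in (-.008,-.004,0,.004,.008)])
# frame rim
hsv=cv2.cvtColor(p['img'],cv2.COLOR_RGB2HSV)
m=((hsv[...,0]>55)&(hsv[...,0]<95)&(hsv[...,1]>80)&(np.abs(C[...,2]-.024)<.004)); print(cv2.minAreaRect((C[m][:,:2]*1000).astype(np.float32)))
print(sensors.observe()['wrist_force'])
E
```

```text
[ 0.6437 -0.0963  0.1263] [[-0.9827 -0.185   0.    ]
 [-0.185   0.9827  0.0001]
 [-0.      0.0001 -1.    ]]
(array([273.1203, 133.9686]), (57.074012756347656, 58.872093200683594), array([ 0.5838, -0.1097,  0.036 ]), array([ 0.5839, -0.1097,  0.032 ]), np.float64(0.03270648413332117), np.float64(0.03638076075788843))
tool [ 6.1297 -0.2083  9.0345]
disc x by y [(-0.008, np.float64(-0.0193), np.float64(0.0182)), (-0.004, np.float64(-0.0196), np.float64(0.019)), (0, np.float64(-0.0205), np.float64(0.0194)), (0.004, np.float64(-0.0197), np.float64(0.0186)), (0.008, np.float64(-0.0192), np.float64(0.0177))]
((584.407470703125, -105.31554412841797), (182.62918090820312, 176.4512176513672), 10.622605323791504)
[-0.0975  0.2531 -0.1217]
```

>>> jog_arm(increments=[{"slide":[1.2,0,0],"delta_rot":[0,0,0],"jaw":0.3},{"slide":[2,-0.1,0],"delta_rot":[0,0,0],"jaw":0.3},{"slide":[2,0,0],"delta_rot":[0,0,0],"jaw":0.3},{"slide":[0.95,-0.03,1],"delta_rot":[0,0,0],"jaw":0.3},{"slide":[0,0,2],"delta_rot":[0,0,0],"jaw":0.3},{"slide":[0,0,2],"delta_rot":[0,0,0],"jaw":0.3},{"slide":[0,0,1.5],"delta_rot":[0,0,0],"jaw":0.3},{"slide":[0,0,1],"delta_rot":[0,0,0],"jaw":0.3},{"slide":[0,0,0.6],"delta_rot":[0,0,0],"jaw":0.3},{"slide":[0,0,0],"delta_rot":[0,0,0],"jaw":0.3},{"slide":[0,0,0],"delta_rot":[0,0,0],"jaw":0.3},{"slide":[0,0,0],"delta_rot":[0,0,0],"jaw":0.3},{"slide":[0,0,0],"delta_rot":[0,0,0],"jaw":0.3}])

```text
time: 10.5
eef_pos: [0.5839, -0.1099, 0.046]
tool_rot: [[-0.983, -0.184, 0.001], [-0.184, 0.983, 0.0], [-0.001, -0.0, -1.0]]
wrist_force: [0.3, -0.2, -0.7]
grip_width: 0.411
grip_force: 100.0
```

>>> jog_arm(increments=[{"slide":[0,0.05,0.2],"delta_rot":[0,0,0],"jaw":0.3},{"slide":[0,0,0.2],"delta_rot":[0,0,0],"jaw":0.3},{"slide":[0,0,0.2],"delta_rot":[0,0,0],"jaw":0.3},{"slide":[0,0,0.2],"delta_rot":[0,0,0],"jaw":0.3},{"slide":[0,0,0],"delta_rot":[0,0,0],"jaw":0.3},{"slide":[0,0,0],"delta_rot":[0,0,0],"jaw":0.3},{"slide":[0,0,0],"delta_rot":[0,0,0],"jaw":0.3}])

```text
time: 11.2
eef_pos: [0.5833, -0.1093, 0.0372]
tool_rot: [[-0.983, -0.184, -0.0], [-0.184, 0.983, 0.0], [0.0, 0.0, -1.0]]
wrist_force: [1.0, 0.8, -2.1]
grip_width: 0.41
grip_force: 100.0
```

>>> jog_arm(increments=[{"slide":[0,0,0.1],"delta_rot":[0,0,0],"jaw":0.3},{"slide":[0,0,0.1],"delta_rot":[0,0,0],"jaw":0.3},{"slide":[0,0,0],"delta_rot":[0,0,0],"jaw":0.3},{"slide":[0,0,0],"delta_rot":[0,0,0],"jaw":0.3}])

```text
time: 11.6
eef_pos: [0.5835, -0.1093, 0.0354]
tool_rot: [[-0.983, -0.184, 0.0], [-0.184, 0.983, 0.0], [-0.0, 0.0, -1.0]]
wrist_force: [-0.2, 3.0, 1.4]
grip_width: 0.412
grip_force: 100.1
```

>>> jog_arm(increments=[{"slide":[0,0.05,0.1],"delta_rot":[0,0,0],"jaw":0.3},{"slide":[0,0,0.05],"delta_rot":[0,0,0],"jaw":0.3},{"slide":[0,0,0],"delta_rot":[0,0,0],"jaw":0.3},{"slide":[0,0,0],"delta_rot":[0,0,0],"jaw":0.3}])

```text
time: 12.0
eef_pos: [0.5835, -0.1092, 0.034]
tool_rot: [[-0.983, -0.184, 0.0], [-0.184, 0.983, -0.0], [-0.0, -0.0, -1.0]]
wrist_force: [-1.0, 0.1, 3.2]
grip_width: 0.414
grip_force: 100.2
```

```bash
python3 - <<'E'
from h import *
np.set_printoptions(precision=4,suppress=True)
s=sensors.observe();p=shot('wrist');C=cloud(p);Ct=(C-s['eef_pos'])@s['tool_rot']
d=(np.hypot(Ct[...,0],Ct[...,1]+.0008)<.015)&(np.abs(Ct[...,2]+.009)<.006);print('disc top z',np.median(C[d][:,2]),d.sum())
for r in ((.026,.034),(.034,.045)):
    d=(np.hypot(Ct[...,0],Ct[...,1])<r[1])&(np.hypot(Ct[...,0],Ct[...,1])>r[0])&(Ct[...,0]>.01)&(C[...,2]<.042)&(C[...,2]>.02); print('plate z',np.median(C[d][:,2]),d.sum())
cv2.imwrite('pics/w5.png',cv2.resize(p['img'][160:360,150:400,::-1],(750,600)))
print(s['wrist_force'],s['eef_pos'])
E
```

```text
disc top z 0.04281460002867621 2801
plate z 0.034735867274678006 2409
plate z 0.03469647126510465 4822
[-1.025   0.129   3.1888] [ 0.5835 -0.1092  0.034 ]
```

View pics/w5.png

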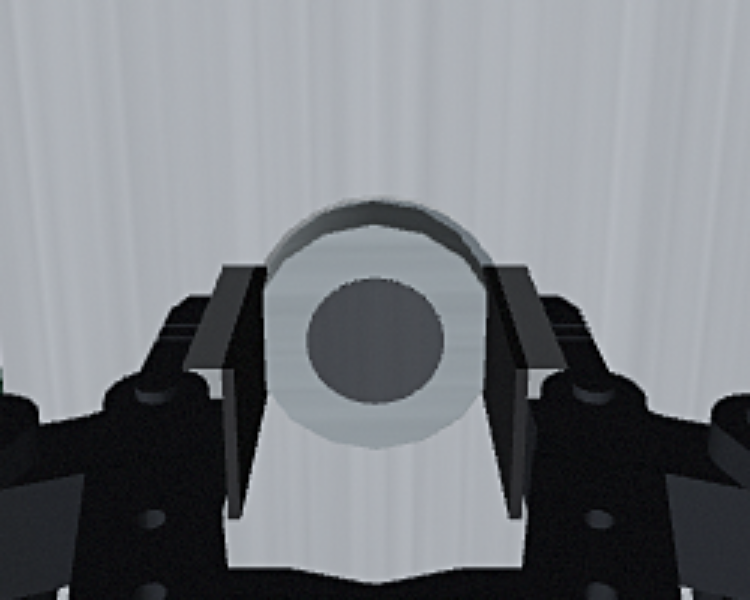

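The anvil stands 8.1 mm proud of the plate (disc at crop (375,340), pocket rim shadow at its edge), so it is seated. I'll ease off the press and release.

>>> jog_arm(increments=[{"slide":[0,0,-0.1],"delta_rot":[0,0,0],"jaw":0.3},{"slide":[0,0,0],"delta_rot":[0,0,0],"jaw":0.3},{"slide":[0,0,0],"delta_rot":[0,0,0],"jaw":0.65},{"slide":[0,0,0],"delta_rot":[0,0,0],"jaw":0.65},{"slide":[0,0,0],"delta_rot":[0,0,0],"jaw":0.65},{"slide":[0,0,0],"delta_rot":[0,0,0],"jaw":0.65},{"slide":[0,0,-1],"delta_rot":[0,0,0],"jaw":0.65},{"slide":[0,0,-2],"delta_rot":[0,0,0],"jaw":0.65},{"slide":[0,0,-2.5],"delta_rot":[0,0,0],"jaw":0.65},{"slide":[0,0,-2.5],"delta_rot":[0,0,0],"jaw":0.65},{"slide":[0,0,-1.5],"delta_rot":[0,0,0],"jaw":0.65},{"slide":[-2,0,0],"delta_rot":[0,0,0],"jaw":0},{"slide":[-1,0,0],"delta_rot":[0,0,0],"jaw":0},{"slide":[0,0,0],"delta_rot":[0,0,0],"jaw":0},{"slide":[0,0,0],"delta_rot":[0,0,0],"jaw":0},{"slide":[0,0,0],"delta_rot":[0,0,0],"jaw":0},{"slide":[0,0,0],"delta_rot":[0,0,0],"jaw":0}])

```text
time: 13.75
eef_pos: [0.6122, -0.1035, 0.1295]
tool_rot: [[-0.983, -0.184, -0.001], [-0.184, 0.983, -0.0], [0.001, 0.0, -1.0]]
wrist_force: [0.7, 0.3, 0.6]
grip_width: 0.001
grip_force: 0.0
```

```bash
python3 - <<'E'
from h import *
np.set_printoptions(precision=4,suppress=True)
s=sensors.observe();p=shot('wrist','w6.png');C=cloud(p);e=s['eef_pos'];R=s['tool_rot'];print(e,s['grip_width'])
X=np.array([.5836,-.1095]);d=np.hypot(*(np.moveaxis(C[...,:2]-X,-1,0)))
a=C[(d<.015)&(C[...,2]<.06)];b=C[(d>.026)&(d<.045)&(C[...,2]<.06)]
print('anvil top',np.median(a[:,2]),'plate',np.median(b[:,2]))
A=np.c_[a[:,:2]-X,np.ones(len(a))];print('tilt',np.linalg.lstsq(A,a[:,2],rcond=None)[0])
hsv=cv2.cvtColor(p['img'],cv2.COLOR_RGB2HSV)
m=((hsv[...,0]<8)|(hsv[...,0]>172))&(hsv[...,1]>150)&(np.abs(C[...,2]-.0805)<.004)&(C[...,1]<-.15)
q=C[m];print(m.sum(),q.mean(0),cv2.minAreaRect((q[:,:2]*1000).astype(np.float32)))
print('post in tool cm',R.T@(q.mean(0)-e)*100)
E
```

```text
[ 0.6122 -0.1035  0.1295] 0.0006357798128154524
anvil top 0.04446678295378634 plate 0.03637970718553801
tilt [ 0.0006 -0.0017  0.0445]
752 [ 0.6022 -0.2007  0.0802] ((602.6614379882812, -201.26025390625), (25.317564010620117, 11.770867347717285), 8.783316612243652)
post in tool cm [ 2.7666 -9.3697  4.9319]
```

View pics/w6.png

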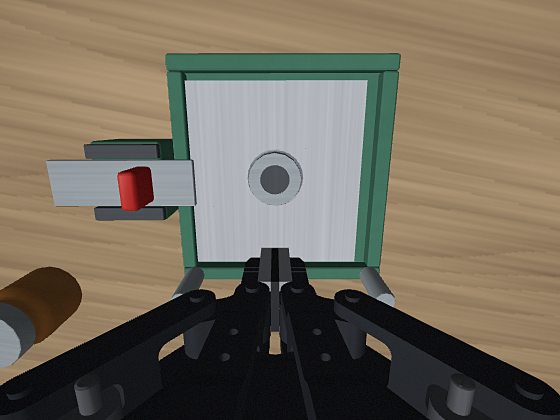

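The anvil sits home and level at (275,179), 8.1 mm proud. The red post is at (136,188) with free space behind it on its -y side, so I'll go behind it with the fingers shut.

>>> jog_arm(increments=[{"slide":[0.4,-1.5,0],"delta_rot":[0,0,0],"jaw":0},{"slide":[0.6,-3,0],"delta_rot":[0,0,0],"jaw":0},{"slide":[0.8,-3.5,0],"delta_rot":[0,0,0],"jaw":0},{"slide":[0.6,-3,0],"delta_rot":[0,0,0],"jaw":0},{"slide":[0.37,-1.8,0],"delta_rot":[0,0,0],"jaw":0},{"slide":[0,0,0],"delta_rot":[0,0,0],"jaw":0},{"slide":[0,0,0],"delta_rot":[0,0,0],"jaw":0},{"slide":[0,0,1],"delta_rot":[0,0,0],"jaw":0},{"slide":[0,0,2],"delta_rot":[0,0,0],"jaw":0},{"slide":[0,0,1.8],"delta_rot":[0,0,0],"jaw":0},{"slide":[0,0,1.2],"delta_rot":[0,0,0],"jaw":0},{"slide":[0,0,0.75],"delta_rot":[0,0,0],"jaw":0},{"slide":[0,0,0],"delta_rot":[0,0,0],"jaw":0},{"slide":[0,0,0],"delta_rot":[0,0,0],"jaw":0}])

```text
time: 15.2
eef_pos: [0.6095, -0.2342, 0.0627]
tool_rot: [[-0.983, -0.184, 0.0], [-0.184, 0.983, -0.0], [-0.0, -0.0, -1.0]]
wrist_force: [1.6, -0.4, -0.3]
grip_width: 0.0
grip_force: 0.0
```

>>> jog_arm(increments=[{"slide":[0,0.3,0],"delta_rot":[0,0,0],"jaw":0},{"slide":[0,0.4,0],"delta_rot":[0,0,0],"jaw":0},{"slide":[0,0.4,0],"delta_rot":[0,0,0],"jaw":0},{"slide":[0,0.4,0],"delta_rot":[0,0,0],"jaw":0},{"slide":[0,0.4,0],"delta_rot":[0,0,0],"jaw":0},{"slide":[0,0.4,0],"delta_rot":[0,0,0],"jaw":0},{"slide":[0,0.4,0],"delta_rot":[0,0,0],"jaw":0},{"slide":[0,0.3,0],"delta_rot":[0,0,0],"jaw":0},{"slide":[0,0,0],"delta_rot":[0,0,0],"jaw":0}])

```text
time: 16.1
eef_pos: [0.6035, -0.2043, 0.0623]
tool_rot: [[-0.983, -0.184, -0.0], [-0.184, 0.983, 0.0], [-0.0, 0.0, -1.0]]
wrist_force: [0.3, 0.1, 0.1]
grip_width: -0.0
grip_force: 0.0
```

>>> jog_arm(increments=[{"slide":[0,0.4,0],"delta_rot":[0,0,0],"jaw":0},{"slide":[0,0.4,0],"delta_rot":[0,0,0],"jaw":0},{"slide":[0,0.4,0],"delta_rot":[0,0,0],"jaw":0},{"slide":[0,0.4,0],"delta_rot":[0,0,0],"jaw":0},{"slide":[0,0.4,0],"delta_rot":[0,0,0],"jaw":0},{"slide":[0,0.4,0],"delta_rot":[0,0,0],"jaw":0},{"slide":[0,0.4,0],"delta_rot":[0,0,0],"jaw":0},{"slide":[0,0.3,0],"delta_rot":[0,0,0],"jaw":0},{"slide":[0,0.2,0],"delta_rot":[0,0,0],"jaw":0},{"slide":[0,0.2,0],"delta_rot":[0,0,0],"jaw":0}])

```text
time: 17.1
eef_pos: [0.5971, -0.1703, 0.0623]
tool_rot: [[-0.983, -0.184, -0.0], [-0.184, 0.983, 0.0], [0.0, 0.0, -1.0]]
wrist_force: [0.9, -1.2, -0.2]
grip_width: 0.002
grip_force: 0.8
```

```bash
cat >> h.py <<'E'
def post(p):
    C=cloud(p);hsv=cv2.cvtColor(p['img'],cv2.COLOR_RGB2HSV)
    m=((hsv[...,0]<8)|(hsv[...,0]>172))&(hsv[...,1]>150)&(np.abs(C[...,2]-.0805)<.006)&(np.hypot(C[...,0]-.59,C[...,1]+.17)<.06)
    q=C[m];c=q.mean(0)[:2]-[.5844,-.1053];y=np.array([-.184,.983])
    return m.sum(),q.mean(0),'frame y',c@y
E
python3 - <<'E'
from h import *
print(sensors.observe()['wrist_force'],post(shot('wrist')),post(shot('top')))
E
```

```text
[ 0.8754866  -1.22788457 -0.21121828] (np.int64(1012), array([ 0.58879237, -0.1527015 ,  0.08007695]), 'frame y', np.float64(-0.047403871727564065)) (np.int64(9), array([ 0.58082678, -0.15076518,  0.08032211]), 'frame y', np.float64(-0.044034798374500986))
```

>>> jog_arm(increments=[{"slide":[0,0.2,0],"delta_rot":[0,0,0],"jaw":0},{"slide":[0,0.2,0],"delta_rot":[0,0,0],"jaw":0},{"slide":[0,0.2,0],"delta_rot":[0,0,0],"jaw":0},{"slide":[0,0.1,0],"delta_rot":[0,0,0],"jaw":0},{"slide":[0,0.1,0],"delta_rot":[0,0,0],"jaw":0},{"slide":[0,0,0],"delta_rot":[0,0,0],"jaw":0}])

```text
time: 17.8
eef_pos: [0.5956, -0.1624, 0.0622]
tool_rot: [[-0.983, -0.184, -0.0], [-0.184, 0.983, 0.0], [0.0, 0.0, -1.0]]
wrist_force: [-0.0, 0.3, -0.5]
grip_width: 0.002
grip_force: 0.2
```

>>> jog_arm(increments=[{"slide":[0,0.1,0],"delta_rot":[0,0,0],"jaw":0},{"slide":[0,0,0],"delta_rot":[0,0,0],"jaw":0}])

```text
time: 18.0
eef_pos: [0.5954, -0.1615, 0.0623]
tool_rot: [[-0.983, -0.184, -0.0], [-0.184, 0.983, 0.0], [0.0, 0.0, -1.0]]
wrist_force: [0.6, -1.5, -0.7]
grip_width: 0.002
grip_force: 0.4
```

>>> jog_arm(increments=[{"slide":[0,0.1,0],"delta_rot":[0,0,0],"jaw":0},{"slide":[0,0.05,0],"delta_rot":[0,0,0],"jaw":0},{"slide":[0,0,0],"delta_rot":[0,0,0],"jaw":0}])

```text
time: 18.3
eef_pos: [0.5953, -0.1611, 0.0623]
tool_rot: [[-0.983, -0.184, 0.0], [-0.184, 0.983, -0.001], [0.0, -0.001, -1.0]]
wrist_force: [1.5, -7.5, -2.7]
grip_width: 0.0
grip_force: 3.7
```

>>> jog_arm(increments=[{"slide":[0,0.1,0],"delta_rot":[0,0,0],"jaw":0},{"slide":[0,0,0],"delta_rot":[0,0,0],"jaw":0}])

```text
time: 18.5
eef_pos: [0.5953, -0.1609, 0.0623]
tool_rot: [[-0.983, -0.184, 0.0], [-0.184, 0.983, -0.002], [0.0, -0.002, -1.0]]
wrist_force: [2.2, -12.1, -3.8]
grip_width: 0.002
grip_force: 6.1
```

```bash
python3 - <<'E'
from h import *
print(sensors.observe()['wrist_force'],post(shot('wrist')))
E
```

```text
[  2.23463882 -12.12244622  -3.82640348] (np.int64(992), array([ 0.58698032, -0.14361034,  0.08002558]), 'frame y', np.float64(-0.03813384564095377))
```

The post has stopped at its end position and the push is rising steeply, so the latch is at its stop. I'll back off, rise clear and check.

>>> jog_arm(increments=[{"slide":[0,-0.5,0],"delta_rot":[0,0,0],"jaw":0},{"slide":[0,-1,0],"delta_rot":[0,0,0],"jaw":0},{"slide":[0,-0.5,-1],"delta_rot":[0,0,0],"jaw":0},{"slide":[0,0,-3],"delta_rot":[0,0,0],"jaw":0},{"slide":[0,0,-3],"delta_rot":[0,0,0],"jaw":0},{"slide":[-1,1,-2],"delta_rot":[0,0,0],"jaw":0},{"slide":[-2,2,0],"delta_rot":[0,0,0],"jaw":0},{"slide":[-1,1,0],"delta_rot":[0,0,0],"jaw":0},{"slide":[0,0,0],"delta_rot":[0,0,0],"jaw":0},{"slide":[0,0,0],"delta_rot":[0,0,0],"jaw":0},{"slide":[0,0,0],"delta_rot":[0,0,0],"jaw":0}])

```text
time: 19.65
eef_pos: [0.6301, -0.1326, 0.152]
tool_rot: [[-0.983, -0.183, -0.001], [-0.183, 0.983, 0.0], [0.001, 0.0, -1.0]]
wrist_force: [-0.8, -0.3, -0.0]
grip_width: -0.0
grip_force: 0.0
```

```bash
python3 - <<'E'
from h import *
p=shot('wrist','w7.png');print(post(p));C=cloud(p)
X=np.array([.5836,-.1095]);d=np.hypot(*(np.moveaxis(C[...,:2]-X,-1,0)))
q=C[(d<.018)&(C[...,2]<.06)];h=np.histogram(q[:,2],bins=np.arange(.03,.056,.002));print(h[0],h[1])
a=q[(q[:,2]<.048)&(q[:,2]>.041)];print('anvil top',np.median(a[:,2]))
E
```

```text
(np.int64(591), array([ 0.59147018, -0.14307323,  0.08033327]), 'frame y', np.float64(-0.03843200076235609))
[  0   0   0   0   0   0 212 549   9  85 697  27] [0.03  0.032 0.034 0.036 0.038 0.04  0.042 0.044 0.046 0.048 0.05  0.052
 0.054]
anvil top 0.04440396141233954
```

View pics/w7.png

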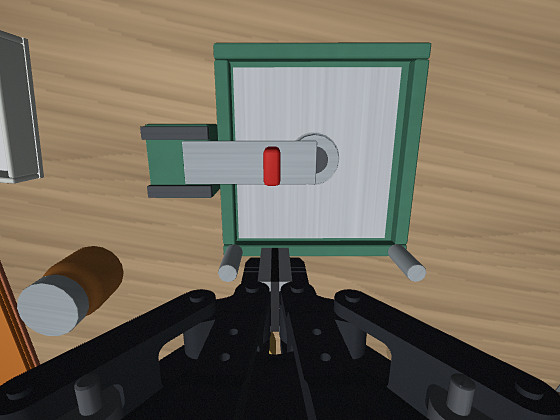

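The tongue covers the seated anvil (tip at (316,160), post at (272,166)). The anvil top is still at 44.4 mm and the gripper is clear, so I'm handing in.

```bash
python3 -c "
from station import order
print(order.close_job())"
```

```text
the job is handed in; nothing more can be done
None
```

The anvil is seated in the pocket (8 mm proud and level), the red latch is pushed in over it to its stop, the other two dies were left untouched on the mat, and the job is handed in at about 20 s on the robot's clock.

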